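# Index the bush gauge to its third nest and take the reading

### The job

The bench gauge's slide carries four brass bushes and clicks into a notch for each of them as it goes. With a fingertip behind the upright tab at its end, push the slide from its parked position to the third click and no farther, so that the third bush stands under the dial gauge; then press the gauge head down by the black pad on its top until it meets its stop, so that the spindle rests on that bush, and leave it so. Only push and press lightly, never gripping the slide or lifting anything; keep the head up while the slide is moving, keep the bushes seated in their nests and leave the things lying round about where they are.

Things in the scene. Friction and masses are not known exactly. Their poses are not given: they have to be found in the camera images.
- bush_gauge: the bench gauge, fixed to the table: aluminium base plate 130 x 260 x 12 mm with slide rails, a steel column carrying a dial gauge. Origin on the table top; x points across the base toward the column (away from the robot), y along the slide toward the tab end, z up. Base: x -52 to 78, y -150 to 110 mm. Measuring point x 0, y -75; dial and column x -15 to 70, y -105 to -38, 163 mm high
- shuttle: the steel slide with the four nests, the notched front edge and the tab, 166 mm long; its origin and axes lie on those of bush_gauge when parked and move with the slide
- slide_travel (a joint): slide travel in m, 0 parked (start), grows toward the gauge's -y, stop at 0.125. A spring ball drops into four notches in its front edge: first click at 0.035, second 0.063, third 0.091, fourth 0.119. Notches are 16 mm wide and pull the slide to their middle; on the flats between it stays where left. About 1 N moves it on a flat, 4 to 6 N out of a notch; it jumps ahead of the finger into the next
- tab_face (a point): on the slide's upright dark steel tab, the centre of its flat outer face (looking to the gauge's +y), 50 mm above the table; moves with the slide. Tab: 44 mm wide across the slide, 10 mm thick, 13 to 68 mm above the table. Behind it is open: the bare table while parked, later the base plate (12 mm high), with the far rail (31 mm high at gauge x 15 to 31 mm)
- gauge_head (a joint): how far the gauge head is pressed down, in m: about 0 to 0.003 raised (as it starts), 0.012 down on its stop. It slides stiffly and stays where it is left: 3 to 6 N on the pad moves it down
- pad_top (a point): centre of the top of the gauge head's round black press pad, 30 mm across and 10 mm thick, above the dial and straight over the measuring point; 163 mm above the table when fully raised, 151 mm when down
- spindle_tip (a point): centre of the flat underside of the dial gauge's steel spindle foot, 13 mm across. With the head raised it clears the bushes by about 7 to 9 mm; with the head down on its stop it rests on a bush standing under it and is pushed up about 2.5 mm by it, against a spring of about 2 N
- spindle: the dial gauge's spindle, 5 mm rod with the 13 mm foot; origin at the foot's underside, z up
- bush_1: brass flanged bush, 21 mm flange below, 17 mm body, 16 mm high, in the first nest (the one nearest the dial at the start); origin at the centre of its underside. It stands loose in a nest 4 mm deep whose floor is 22.5 mm above the table; its top is 38.5 mm above the table. The slide carries it along
- bush_2: the same, in the second nest
- bush_3: the same, in the third nest; this one is to be measured
- bush_4: the same, in the fourth nest, nearest the tab
- plug_gauge: bystander: steel plug gauge 121 x 15 x 13 mm lying on the table in front of the gauge
- spare_bush_1: bystander: loose brass bush 21 mm across, 16 mm high, standing on the table in front of the gauge
- spare_bush_2: bystander: another loose brass bush beside it
- tweezers: bystander: steel tweezers 128 x 15 x 7 mm lying on the table beyond the gauge

How it is judged:
By the outcome, as a careful person would: the job done as asked, in the order asked, and still so for the second after the job is handed in, with the robot touching nothing.
It also fails if it takes over 64 s, if anything falls off the work surface, if the arm or the gripper's body presses on something with over 40 N, if the wrist force passes 120 N, or if a joint passes its speed limit or range.

### The arm

A 6-joint arm with a two-finger parallel gripper is mounted at the origin on a cart in front of the work surface, level with it; the furniture and walls round the work are solid. World frame = base frame: x ahead of the robot, y to its left, z up, the work surface at z = 0. Lengths are in m, angles in rad, forces in N, time in s.
With the tool pointing down it reaches from about 0.35 to 0.875 m from the base axis. Payload 4.2 kg.
Tool frame: the origin (TCP) lies midway between the tips of the shut fingers; the grasp point (between the pads) lies 19 mm behind it; z points along the fingers, y is the line along which they close (so a half turn about z gives the same grasp; the last joint's range is limited). The gripper opens to 85 mm and grips with 20 to 120 N. Pads are 22 mm wide; open, the fingers measure 114 mm over their backs; the gripper's body (76 mm by 85 mm) begins 54 mm behind the grasp point. The pads swing forward as they close: fully open they stand 13 mm farther back than shut.
Start: joints at [-0.942, 0.385, 0.008, 0, -1.194, -0.259], TCP at [0.226, -0.583, 0.231] pointing down, gripper open.
Joint ranges: [-3.14, 3.14], [-1.21, 2.06], [-1.07, 1.41], [-3.16, 2.05], [-2.99, -0.16], [-3.1, 3.1]. Speed limits (rad/s): [2.79, 2.79, 3.14, 3.14, 3.14, 3.14].

### API

Orientations are given as [roll, pitch, yaw] about the fixed x, y, z axes, in that order (R = Rz(yaw) Ry(pitch) Rx(roll)).
In Python, from station import readout, eyes, ctrl gives the robot as it stands.
- The arm moves only by the tool step_arm, never from a script. Its argument "targets" is a list of rows, each a list of 7 numbers: the closure, from 0 (fully open) to 1 (shut), then the shift along the tool's x, y, z in mm, then the turn, a rotation vector about the tool's x, y, z in rad. A call has 1 to 20 rows; each row shifts and turns the commanded pose from where the row before left it, along the tool's axes as they then stand; what a row does not reach is not made up. A row lasts 1/8 s, in which the tool goes at most 62.5 mm and 10.7 degrees, less where a joint would pass 70% of its speed; a pose out of reach is approached as far as the arm can. A call is refused whole if a number of a shift passes 62.5 or a number of a turn 0.188, either way. A call with a gripper value outside its range is refused whole. The fingers move at their own pace and stop on an object; the grip force is fixed at half the most. Time passes only in rows, so rows that do not move let the fingers close. It gives the time, the measured TCP pose, the force, the opening and the grip force at its end, in the units of the state.
- readout.get_state(): the state, without advancing time (a new reading comes with each control period).
- eyes.capture(name): name is "side" or "top" or "wrist"; returns the picture (384x512x3 uint8, red, green, blue); there is no depth.
- eyes.camera_params(name): a dict with "fx", "fy", "cx", "cy" (pixels), "position" and "attitude" of the camera in the world. Camera axes: x right, y down, z forward; pixel columns grow to the right and rows downward; lengths in m; the calibration is good to about 2 mm. A picture is of the moment at which its call begins: read the wrist's pose just before it. camera_params takes no time and is no camera call; for the wrist camera it gives the pose at the moment of the call.
- ctrl.finish_job(): hands the job in; it is judged then, once.
The state is a dict: "time_s": time; "joint_positions": joint angles; "dq": joint speeds; "joint_torque": joint torques, N m; "tool_pos": TCP position; "ee_rot": TCP orientation; "force": force on the tool from outside, world axes, zero at the start; "wrist_torque": the same for the moment, N m; "width": finger opening in m; "grip_force": force on a finger pad.
Only numpy, scipy, OpenCV 4.12 (cv2) and the standard library are available. Lean on these libraries where they do the work, as an engineer would, in place of code of your own. Each camera call takes 0.05 s, during which the arm holds its last target. There are 200 camera calls.

## Working session

There is one attempt and no reset: what is moved stays moved. The work goes in short steps, Python scripts to look and compute and a tool call to move; the robot and the scene stay as the last step left them, time stands still between calls to the robot, and variables do not carry over. Pictures are saved under pics/ and viewed, at most 10 in all, crops included, and the job is handed in when it is done.

Besides the shell and the picture viewer there is one more tool, called after ">>>" as a command line: name --pt "numbers of a row" for each row, then --argument value for the rest. step_arm: Moves the arm, as the interface text tells. Its arguments: {"type":"object","properties":{"targets":{"type":"array"}},"required":["targets"]}

```bash
mkdir -p pics
python3 - <<'E'
from station import readout, eyes, ctrl
import cv2,numpy as np
s=readout.get_state(); print({k:np.round(v,3) for k,v in s.items()})
for n in ("side","top"):
    im=eyes.capture(n); cv2.imwrite(f"pics/{n}0.png",im[:,:,::-1]); print(n,eyes.camera_params(n))
print(eyes.camera_params("wrist"))
a=cv2.imread("pics/side0.png");b=cv2.imread("pics/top0.png")
E
```

```text
{'time_s': np.float64(0.0), 'joint_positions': array([-0.942,  0.386,  0.007, -0.   , -1.194, -0.259]), 'dq': array([ 0.   , -0.001,  0.002, -0.001,  0.001, -0.   ]), 'joint_torque': array([ 0.0000e+00, -3.9229e+01,  1.8840e+01,  4.1860e+00, -5.0000e-03,
        0.0000e+00]), 'tool_pos': array([ 0.226, -0.582,  0.23 ]), 'ee_rot': array([ 3.139, -0.   , -2.772]), 'force': array([ 0.401, -0.233, -0.338]), 'wrist_torque': array([0.069, 0.018, 0.005]), 'grip_force': np.float64(0.0), 'width': np.float64(0.085)}
side {'fx': 493.9809006512657, 'fy': 493.9809006512657, 'cx': 247.71717375759653, 'cy': 185.11596894230036, 'position': array([0.29370305, 0.47951536, 0.63166034]), 'attitude': array([-2.19192754, -0.00352072, -2.74891338])}
top {'fx': 418.60724343958873, 'fy': 418.60724343958873, 'cx': 253.74786883654906, 'cy': 196.04609564741094, 'position': array([ 0.44975635, -0.16933927,  0.96994811]), 'attitude': array([-3.03341895, -0.01180973, -1.56611568])}
{'fx': 276.8516035961554, 'fy': 276.8516035961554, 'cx': 257.7907087511434, 'cy': 192.54781551062038, 'position': array([ 0.15962632, -0.60873146,  0.37413733]), 'attitude': array([ 2.86124139e+00, -1.55647992e-03,  1.94013468e+00])}
```

View pics/side0.png

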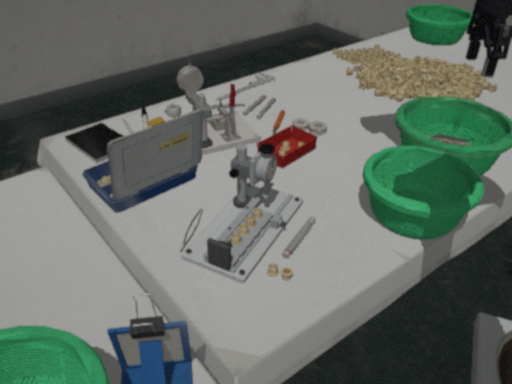

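View pics/top0.png

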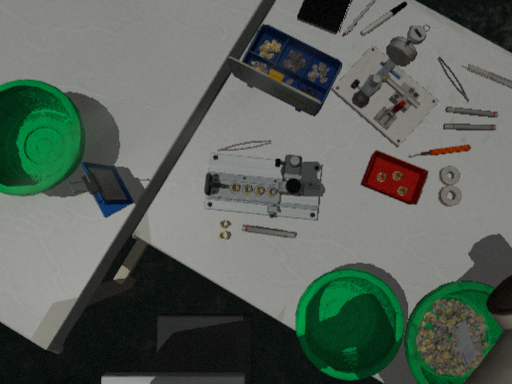

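The side view shows the gauge at about (245,215), with the tab at (218,252) and the pad at (266,150). The top view shows the base at about cols 206–323 and rows 152–219, the tab at (211,184) and the pad at (293,185). I'll enlarge both.

Run:
```python
import cv2,numpy as np
a=cv2.imread("pics/side0.png")[135:285,170:325];b=cv2.imread("pics/top0.png")[140:250,195:335]
a=cv2.resize(a,None,fx=4,fy=4,interpolation=cv2.INTER_CUBIC)
b=cv2.resize(b,None,fx=5,fy=5,interpolation=cv2.INTER_CUBIC)
cv2.imwrite("pics/sc.png",cv2.convertScaleAbs(a,alpha=1.4));cv2.imwrite("pics/tc.png",cv2.convertScaleAbs(b,alpha=1.4))
```

```text
(no output)
```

View pics/sc.png

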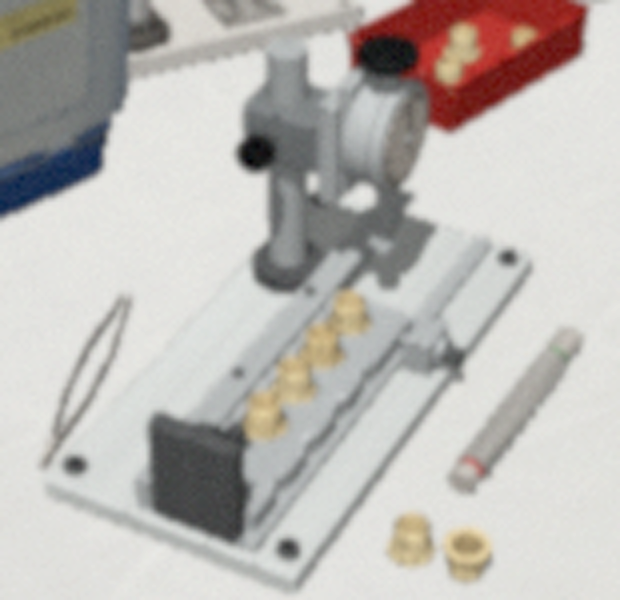

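View pics/tc.png

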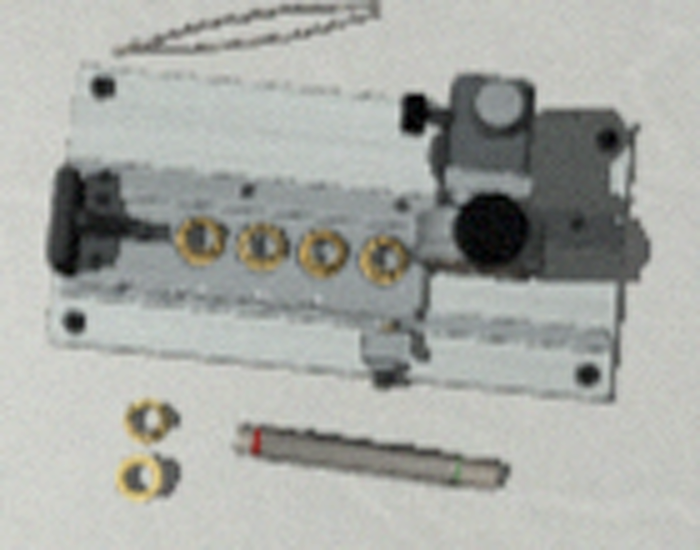

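The side crop shows the dark tab's outer face with corners (150,418), (240,447), (243,537) and (155,505). The pad top is at (389,50). The top crop shows the bush rings at (200,239), (262,246), (323,252) and (384,259), the pad at (490,228), the tab's top at about (63,220), and the base corners at (80,66), (48,345) and (612,400).

```bash
cat > h.py <<'E'
from station import readout, eyes, ctrl
import cv2,numpy as np
from scipy.spatial.transform import Rotation as R
def ray(n,u,v,p=None):
    p=p or eyes.camera_params(n)
    d=R.from_euler('xyz',p['attitude']).apply([(u-p['cx'])/p['fx'],(v-p['cy'])/p['fy'],1]); return p['position'],d
def plane(n,u,v,z):
    o,d=ray(n,u,v); return o+d*(z-o[2])/d[2]
def tri(a,b):
    o1,d1=ray('side',*a);o2,d2=ray('top',*b)
    s=np.linalg.lstsq(np.c_[d1,-d2],o2-o1,rcond=None)[0]; p,q=o1+s[0]*d1,o2+s[1]*d2
    return (p+q)/2,np.linalg.norm(p-q)
T=lambda x,y:((x+.5)/5-.5+195,(y+.5)/5-.5+140)
S=lambda x,y:((x+.5)/4-.5+170,(y+.5)/4-.5+135)
E
python3 - <<'E'
from h import *
np.set_printoptions(precision=4,suppress=True)
img=[];G=[]
for c,g in (((80,66),(78,110)),((48,345),(-52,110)),((612,400),(-52,-150))):
    img.append(plane('top',*T(*c),.012)[:2]);G.append(g)
for c,g in (((200,239),44),((262,246),16),((323,252),-12),((384,259),-40)):
    img.append(plane('top',*T(*c),.0385)[:2]);G.append((0,g))
img.append(plane('top',*T(490,228),.1615)[:2]);G.append((0,-75))
w=np.array(img);G=np.array(G)/1e3
a=w-w.mean(0);b=G-G.mean(0)
th=np.arctan2((b[:,0]*a[:,1]-b[:,1]*a[:,0]).sum(),(a*b).sum())
Rm=np.array([[np.cos(th),-np.sin(th)],[np.sin(th),np.cos(th)]]);t=w.mean(0)-Rm@G.mean(0)
print(w,'th',th,'t',t);print('resid mm',(w-G@Rm.T-t)*1e3)
print('pad tri',tri(S(389,50),T(490,228)),'bush4',tri(S(266,398),T(200,239)),'bush1',tri(S(351,297),T(384,259)))
print('tab top side',[plane('side',*S(*c),z) for c,z in (((150,418),.068),((240,447),.068),((243,537),.013),((155,505),.013))])
print('tabtop top',[plane('top',*T(*c),.068) for c in ((50,220),(78,222),(63,170),(62,273))])
for g in ((0,.110),(0,-.075),(0,.0)): print(g,Rm@g+t)
E
```

```text
[[ 0.6544 -0.0794]
 [ 0.5242 -0.0668]
 [ 0.5004 -0.3254]
 [ 0.5702 -0.1368]
 [ 0.5672 -0.1647]
 [ 0.5647 -0.192 ]
 [ 0.5617 -0.2194]
 [ 0.5593 -0.2542]] th -0.09418677739778054 t [ 0.566  -0.1805]
resid mm [[ 0.4277 -1.0274]
 [-0.3105 -0.6609]
 [ 0.312  -0.4599]
 [ 0.1026 -0.1393]
 [-0.2559 -0.0826]
 [-0.1653  0.4247]
 [-0.5266  0.93  ]
 [ 0.4159  1.0153]]
pad tri (array([ 0.5587, -0.2545,  0.16  ]), np.float64(0.0016989492378333404)) bush4 (array([ 0.5698, -0.137 ,  0.0394]), np.float64(0.0005960790498753663)) bush1 (array([ 0.5611, -0.2194,  0.0401]), np.float64(0.0006974424580305495))
tab top side [array([ 0.5965, -0.0765,  0.068 ]), array([ 0.5538, -0.0748,  0.068 ]), array([ 0.5545, -0.077 ,  0.013 ]), array([ 0.5985, -0.08  ,  0.013 ])]
tabtop top [array([ 0.5743, -0.0727,  0.068 ]), array([ 0.5735, -0.0848,  0.068 ]), array([ 0.5963, -0.078 ,  0.068 ]), array([ 0.5512, -0.0783,  0.068 ])]
(0, 0.11) [ 0.5763 -0.071 ]
(0, -0.075) [ 0.5589 -0.2552]
(0, 0.0) [ 0.566  -0.1805]
```

>>> step_arm --pt "1 0 0 -25 0 0 0.155" --pt "1 0 0 -25 0 0 0.155" --pt "1 0 0 -25 0 0 0.154" --pt "1 -25 48 0 0 0 0" --pt "1 -25 48 0 0 0 0" --pt "1 -25 48 0 0 0 0" --pt "1 -25 48 0 0 0 0" --pt "1 -25 48 0 0 0 0" --pt "1 -25 48 0 0 0 0" --pt "1 -25 48 0 0 0 0" --pt "1 -25 48 0 0 0 0" --pt "1 -25 48 0 0 0 0" --pt "1 -25 48 0 0 0 0" --pt "1 -24 48 0 0 0 0" --pt "1 -24 48 0 0 0 0" --pt "1 0 0 0 0 0 0" --pt "1 0 0 0 0 0 0"

```text
time_s: 2.22
tool_pos: [0.5764, -0.0373, 0.3057]
ee_rot: [-3.141, -0.002, 3.048]
force: [0.7, -0.7, 1.2]
width: 0.0002
grip_force: 0.0
```

>>> step_arm --pt "1 0 0 40 0 0 0" --pt "1 0 0 40 0 0 0" --pt "1 0 0 40 0 0 0" --pt "1 0 0 40 0 0 0" --pt "1 0 0 40 0 0 0" --pt "1 0 0 35 0 0 0" --pt "1 0 0 25 0 0 0" --pt "1 0 0 0 0 0 0" --pt "1 0 0 0 0 0 0"

```text
time_s: 3.35
tool_pos: [0.5775, -0.038, 0.0476]
ee_rot: [3.141, 0.002, 3.047]
force: [0.3, 0.3, 0.5]
width: 0.0001
grip_force: 0.0
```

Run:
```python
from h import *
a=eyes.capture("side")[:,:,::-1][135:285,170:325];b=eyes.capture("top")[:,:,::-1][140:250,195:335]
a=cv2.resize(a,None,fx=2.58,fy=2.58,interpolation=cv2.INTER_CUBIC);b=cv2.resize(b,(400,int(110*400/140)),interpolation=cv2.INTER_CUBIC)
b=cv2.copyMakeBorder(b,0,a.shape[0]-b.shape[0],0,0,0)
cv2.imwrite("pics/p1.png",cv2.convertScaleAbs(np.hstack([a,b]),alpha=1.3)); print(readout.get_state()['force'])
```

```text
[ 0.2234286  -0.13245756  0.33995044]
```

View pics/p1.png

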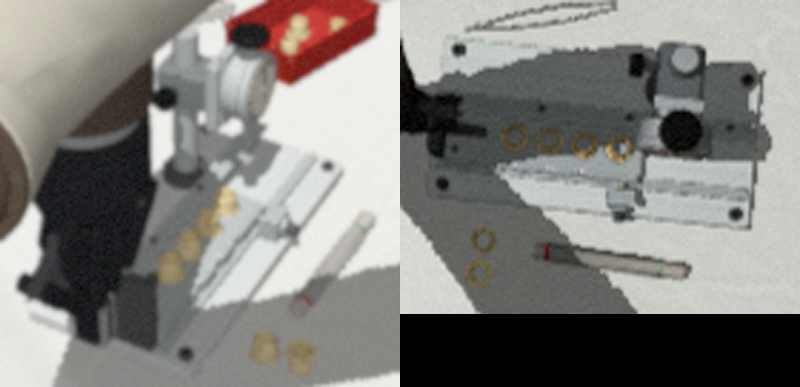

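The finger stands behind the tab with clear space between (crop left (60,300) against the tab at (138,310)), and nothing has been touched. Next is a slow approach to contact.

>>> step_arm --pt "1 0 -7 0 0 0 0" --pt "1 0 -5 0 0 0 0" --pt "1 0 -3 0 0 0 0" --pt "1 0 -3 0 0 0 0" --pt "1 0 -3 0 0 0 0" --pt "1 0 -3 0 0 0 0" --pt "1 0 -3 0 0 0 0" --pt "1 0 -3 0 0 0 0" --pt "1 0 -3 0 0 0 0" --pt "1 0 -3 0 0 0 0" --pt "1 0 0 0 0 0 0" --pt "1 0 0 0 0 0 0"

```text
time_s: 4.95
tool_pos: [0.5733, -0.0738, 0.0463]
ee_rot: [-3.141, -0.0, 3.047]
force: [-0.7, -0.5, -0.7]
width: -0.0003
grip_force: 0.0
```

```bash
cat >> h.py <<'E'
O=np.array([.566,-.1805]);th=-.0942;Rm=np.array([[np.cos(th),-np.sin(th)],[np.sin(th),np.cos(th)]])
def bushes(im):
    hsv=cv2.cvtColor(im,cv2.COLOR_RGB2HSV); m=cv2.inRange(hsv,(8,75,50),(32,255,255))
    m[:150]=0;m[205:]=0;m[:,:200]=0;m[:,330:]=0
    k=cv2.morphologyEx(m,cv2.MORPH_CLOSE,np.ones((3,3),np.uint8))
    n,l,s,c=cv2.connectedComponentsWithStats(k)
    return [(s[i,4],np.round(1e3*Rm.T@(plane('top',*c[i],.0385)[:2]-O),1)) for i in range(1,n) if s[i,4]>15]
def report():
    s=readout.get_state();p=s['tool_pos'];print('t',s['time_s'],'tcp gauge mm',np.round(1e3*Rm.T@(p[:2]-O),1),'z',p[2],'F',np.round(s['force'],1))
    for b in bushes(eyes.capture('top')): print(b)
E
python3 - <<'E'
from h import *
print([b for b in bushes(cv2.imread('pics/top0.png')[:,:,::-1])])
report()
E
```

```text
[(np.int32(46), array([-1.5, 44.3])), (np.int32(42), array([-1.4, 16.2])), (np.int32(43), array([ -1.1, -11.2])), (np.int32(43), array([ -1.5, -38.2]))]
t 4.95 tcp gauge mm [ -2.7 106.9] z 0.04630888683109516 F [-0.7 -0.5 -0.7]
(np.int32(59), array([ 60.8, 113.7]))
(np.int32(42), array([-1.8, 27.4]))
(np.int32(36), array([-1.3, -0.7]))
(np.int32(41), array([ -1.1, -26.9]))
(np.int32(29), array([ -4.9, -53.9]))
```

>>> step_arm --pt "1 0 -2 0 0 0 0" --pt "1 0 -2 0 0 0 0" --pt "1 0 -2 0 0 0 0" --pt "1 0 -2 0 0 0 0" --pt "1 0 -2 0 0 0 0" --pt "1 0 -2 0 0 0 0" --pt "1 0 -2 0 0 0 0" --pt "1 0 -2 0 0 0 0" --pt "1 0 -2 0 0 0 0" --pt "1 0 -2 0 0 0 0" --pt "1 0 -2 0 0 0 0" --pt "1 0 -2 0 0 0 0" --pt "1 0 -2 0 0 0 0" --pt "1 0 -2 0 0 0 0" --pt "1 0 -2 0 0 0 0" --pt "1 0 -2 0 0 0 0" --pt "1 0 0 0 0 0 0"

```text
time_s: 7.12
tool_pos: [0.5702, -0.1053, 0.0463]
ee_rot: [-3.141, -0.0, 3.047]
force: [-0.3, 1.1, 0.1]
width: -0.0
grip_force: 0.5
```

```bash
python3 -c "
from h import *
report()"
```

```text
t 7.125 tcp gauge mm [-2.8 75.2] z 0.046295871816567094 F [-0.3  1.1  0.1]
(np.int32(297), array([ 59.3, 112.2]))
(np.int32(163), array([35.1, 81.7]))
(np.int32(38), array([-1.6, -2.6]))
(np.int32(39), array([ -1.4, -31.1]))
(np.int32(20), array([ -5.8, -55.9]))
(np.int32(18), array([ -7.9, -86.7]))
```

>>> step_arm --pt "1 0 -2 0 0 0 0" --pt "1 0 -2 0 0 0 0" --pt "1 0 -2 0 0 0 0" --pt "1 0 -2 0 0 0 0" --pt "1 0 -2 0 0 0 0" --pt "1 0 -2 0 0 0 0" --pt "1 0 -2 0 0 0 0" --pt "1 0 -2 0 0 0 0" --pt "1 0 -2 0 0 0 0" --pt "1 0 -2 0 0 0 0" --pt "1 0 -2 0 0 0 0" --pt "1 0 -2 0 0 0 0" --pt "1 0 -2 0 0 0 0" --pt "1 0 -2 0 0 0 0" --pt "1 0 0 0 0 0 0"

```text
time_s: 9.05
tool_pos: [0.5678, -0.1333, 0.0463]
ee_rot: [-3.141, 0.0, 3.047]
force: [0.0, 1.2, 0.2]
width: 0.0003
grip_force: 0.5
```

```bash
python3 -c "
from h import *
report()"
```

```text
t 9.05 tcp gauge mm [-2.7 47.2] z 0.0463259164304725 F [0.  1.2 0.2]
(np.int32(1054), array([50.2, 81.7]))
(np.int32(41), array([ -1.3, -31.4]))
(np.int32(22), array([ -5.6, -56.7]))
(np.int32(31), array([  -3. , -114.7]))
```

>>> step_arm --pt "1 0 -1.5 0 0 0 0" --pt "1 0 -1.5 0 0 0 0" --pt "1 0 -1.5 0 0 0 0" --pt "1 0 -1.5 0 0 0 0" --pt "1 0 -1 0 0 0 0" --pt "1 0 -1 0 0 0 0" --pt "1 0 -1 0 0 0 0" --pt "1 0 -1 0 0 0 0" --pt "1 0 0 0 0 0 0" --pt "1 0 0 0 0 0 0"

```text
time_s: 10.35
tool_pos: [0.5668, -0.1429, 0.0463]
ee_rot: [-3.142, -0.0, 3.047]
force: [0.1, -0.6, 0.4]
width: 0.0001
grip_force: 0.0
```

```bash
python3 -c "
from h import *
report()"
```

```text
t 10.35 tcp gauge mm [-2.8 37.5] z 0.04630007793644791 F [ 0.1 -0.6  0.4]
(np.int32(1188), array([51.2, 70. ]))
(np.int32(42), array([ -2.5, -43.1]))
(np.int32(45), array([  -2.9, -126.2]))
(np.int32(16), array([ -7.5, -71.5]))
(np.int32(18), array([ -7.3, -98.8]))
```

>>> step_arm --pt "1 0 15 0 0 0 0" --pt "1 0 35 0 0 0 0" --pt "1 0 50 -10 0 0 0" --pt "1 0 50 -30 0 0 0" --pt "1 0 0 -50 0 0 0" --pt "1 0 0 -50 0 0 0" --pt "1 0 0 -50 0 0 0" --pt "1 0 0 0 0 0 0"

```text
time_s: 11.4
tool_pos: [0.5832, 0.0079, 0.2416]
ee_rot: [3.139, 0.01, 3.049]
force: [-0.1, 0.2, -0.1]
width: 0.0
grip_force: 0.0
```

Run:
```python
from h import *
report()
a=eyes.capture("side")[:,:,::-1][135:285,170:325];b=eyes.capture("top")[:,:,::-1][140:250,195:335]
cv2.imwrite("pics/t2raw.png",b)
a=cv2.resize(a,None,fx=2.2,fy=2.2,interpolation=cv2.INTER_CUBIC);b=cv2.resize(b,(450,int(110*450/140)),interpolation=cv2.INTER_CUBIC)
b=cv2.copyMakeBorder(b,0,max(0,a.shape[0]-b.shape[0]),0,0,0);a=cv2.copyMakeBorder(a,0,b.shape[0]-a.shape[0],0,0,0)
cv2.imwrite("pics/p2.png",cv2.convertScaleAbs(np.hstack([a,b]),alpha=1.4))
```

```text
t 11.4 tcp gauge mm [ -0.6 189.1] z 0.24159212332600058 F [-0.1  0.2 -0.1]
(np.int32(38), array([ -2.4, -44.2]))
(np.int32(52), array([  -2.2, -128.1]))
(np.int32(20), array([ -7. , -72.9]))
(np.int32(27), array([  -5.9, -101.3]))
```

View pics/p2.png

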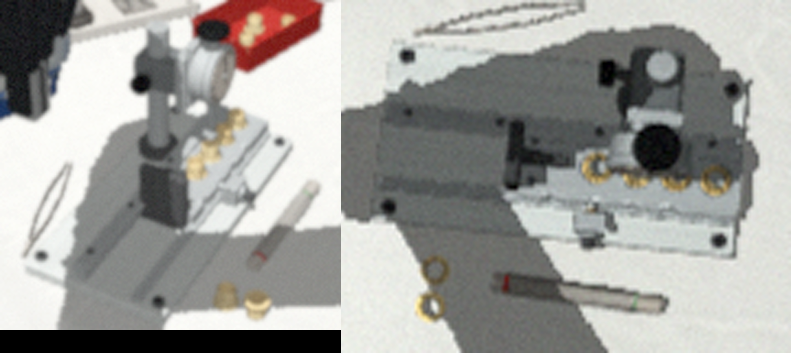

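The pictures show the slide at the third notch, with four bushes seated at crop-right (597,167), (636,178), (676,180) and (715,178). The third from the dial side stands under the pad at (657,148). Measured travel is about 90 mm, which fits the 91 mm click, and the finger stopped about 4 mm short of the tab. Next I go over the pad.

>>> step_arm --pt "1 0 0 0 0 0 0" --pt "1 0 -44 0 0 0 0" --pt "1 0 -44 0 0 0 0" --pt "1 0 -44 0 0 0 0" --pt "1 0 -44 0 0 0 0" --pt "1 0 -44 0 0 0 0" --pt "1 0 -44 0 0 0 0" --pt "1 0 0 0 0 0 0" --pt "1 0 0 20 0 0 0" --pt "1 0 0 20 0 0 0" --pt "1 0 0 15 0 0 0" --pt "1 0 0 0 0 0 0" --pt "1 0 0 0 0 0 0"

```text
time_s: 13.18
tool_pos: [0.5566, -0.2562, 0.1819]
ee_rot: [-3.141, 0.001, 3.048]
force: [0.7, -0.5, -0.3]
width: -0.0001
grip_force: 0.0
```

Run:
```python
from h import *
report()
p=readout.get_state()['tool_pos'];print('tool-frame to pad (x,y) mm',1e3*np.array([-1,1])*(Rm.T@(np.array([.5590,-.2548])-p[:2])))
```

```text
t 13.175 tcp gauge mm [ -2.2 -76.3] z 0.1819121949581537 F [ 0.7 -0.5 -0.3]
(np.int32(539), array([  81.4, -129.8]))
(np.int32(40), array([ -2.1, -44.1]))
(np.int32(20), array([ -7. , -72.9]))
(np.int32(20), array([ -6.7, -99.3]))
(np.int32(23), array([  -6.8, -129.2]))
tool-frame to pad (x,y) mm [-2.14249188  1.72894358]
```

>>> step_arm --pt "1 -2 1.5 8 0 0 0" --pt "1 0 0 6 0 0 0" --pt "1 0 0 2 0 0 0" --pt "1 0 0 2 0 0 0" --pt "1 0 0 2 0 0 0" --pt "1 0 0 2 0 0 0" --pt "1 0 0 2 0 0 0" --pt "1 0 0 0 0 0 0"

```text
time_s: 14.22
tool_pos: [0.5583, -0.2551, 0.1574]
ee_rot: [-3.141, 0.0, 3.047]
force: [-2.0, -0.2, 3.3]
width: 0.0001
grip_force: 1.4
```

>>> step_arm --pt "1 0 0 1 0 0 0" --pt "1 0 0 1 0 0 0" --pt "1 0 0 1 0 0 0" --pt "1 0 0 1 0 0 0" --pt "1 0 0 1 0 0 0" --pt "1 0 0 0 0 0 0"

```text
time_s: 14.98
tool_pos: [0.5583, -0.2551, 0.1526]
ee_rot: [-3.141, 0.0, 3.047]
force: [-1.4, -0.4, 4.2]
width: 0.0004
grip_force: 2.3
```

>>> step_arm --pt "1 0 0 0.7 0 0 0" --pt "1 0 0 0.7 0 0 0" --pt "1 0 0 0 0 0 0"

```text
time_s: 15.35
tool_pos: [0.5583, -0.2551, 0.1513]
ee_rot: [-3.141, 0.0, 3.048]
force: [-1.2, 1.5, 5.4]
width: 0.0002
grip_force: 2.6
```

>>> step_arm --pt "1 0 0 0.6 0 0 0" --pt "1 0 0 0.6 0 0 0" --pt "1 0 0 0 0 0 0"

```text
time_s: 15.72
tool_pos: [0.5583, -0.2551, 0.1511]
ee_rot: [-3.141, 0.001, 3.048]
force: [-2.5, 1.3, 8.4]
width: 0.0
grip_force: 4.6
```

>>> step_arm --pt "1 0 0 0.7 0 0 0" --pt "1 0 0 0 0 0 0"

```text
time_s: 15.98
tool_pos: [0.5583, -0.2551, 0.1511]
ee_rot: [-3.141, 0.001, 3.048]
force: [-4.0, 3.1, 10.3]
width: 0.0001
grip_force: 5.8
```

The force rises without any further travel at z = 0.151, so the head is on its stop. I'll lift straight off, clear the view and check.

>>> step_arm --pt "1 0 0 -2 0 0 0" --pt "1 0 0 -5 0 0 0" --pt "1 0 0 -20 0 0 0" --pt "1 0 0 -40 0 0 0" --pt "1 0 0 -50 0 0 0" --pt "1 0 50 -20 0 0 0" --pt "1 0 55 0 0 0 0" --pt "1 0 55 0 0 0 0" --pt "1 0 55 0 0 0 0" --pt "1 0 0 0 0 0 0" --pt "1 0 0 0 0 0 0"

```text
time_s: 17.35
tool_pos: [0.5784, -0.0408, 0.2855]
ee_rot: [-3.141, -0.001, 3.048]
force: [-0.3, -0.6, 0.1]
width: -0.0002
grip_force: 0.0
```

Run:
```python
from h import *
report()
a=eyes.capture("side")[:,:,::-1][135:285,170:325];b=eyes.capture("top")[:,:,::-1][140:250,195:335]
a=cv2.resize(a,None,fx=2.9,fy=2.9,interpolation=cv2.INTER_CUBIC);b=cv2.resize(b,(340,int(110*340/140)),interpolation=cv2.INTER_CUBIC)
b=cv2.copyMakeBorder(b,0,a.shape[0]-b.shape[0],0,0,0)
cv2.imwrite("pics/p3.png",cv2.convertScaleAbs(np.hstack([a,b]),alpha=1.4))
```

```text
t 17.35 tcp gauge mm [ -0.8 140.2] z 0.28548427592444997 F [-0.3 -0.6  0.1]
(np.int32(38), array([ -2.3, -44.1]))
(np.int32(49), array([  -2.6, -128.1]))
(np.int32(18), array([ -7.3, -72.9]))
(np.int32(24), array([  -6.2, -102.1]))
```

View pics/p3.png

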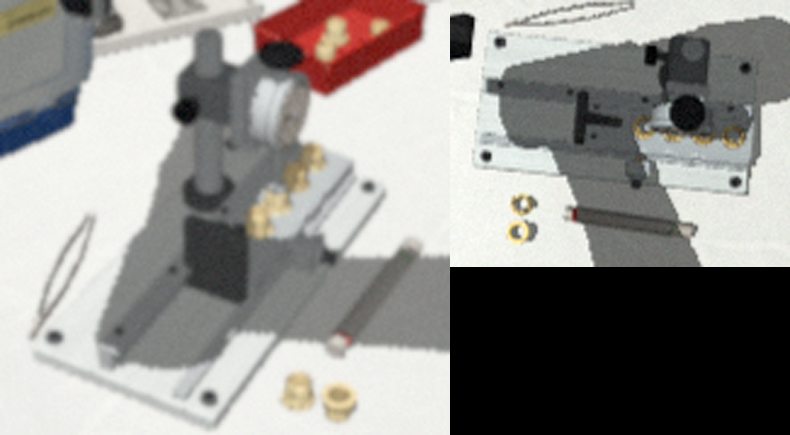

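The final view shows the head down, with the pad at (282,55), the spindle on the third bush at (275,200), all four bushes seated and the bystanders where they were. The robot is clear of everything.

```bash
python3 -c "
from station import ctrl
print(ctrl.finish_job())"
```

```text
the job is handed in; nothing more can be done
None
```

I pushed the slide to the third click, so the third bush stands under the dial, then pressed the gauge head down to its stop. I handed the job in with the arm clear, at about 17.5 s of the 64 s allowed.

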